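# Build up the feed roller and its drive sprocket on their assembly pins

## Task

Build up the two sub-assemblies on their pins, every part upright, seated flat on the one below it and then let go: on the tall pin (round foot) the flange first, then the tall narrow sleeve, then the cap on top; on the short pin (square foot) the lobed sprocket first, then the wide flat collar on top. Do not knock over or push aside the vial and the stamp that stand among the parts.

Things in the scene. Friction and masses are not known exactly. Their poses are not given: they have to be found in the camera images.
- flange: Loose turned steel flange: a smooth round disc 58 mm across and 8 mm thick with six small dark dots, and on it a round hub 36 mm across; 22 mm high overall, a plain 22 mm hole right through. Origin: centre of its underside; z up along its axis. Lies as it must be fitted: same side down. About 0.12 kg.
- sleeve: Loose plain steel sleeve, the tall narrow tube: 38 mm outside, 34 mm high, a plain 22 mm hole right through. Origin: centre of its underside; z up along its axis. Lies as it must be fitted: same side down. About 0.09 kg.
- cap: Loose steel cap, the smallest part and the only one without a hole in its top: ribbed round side 33 mm across, 26 mm high, the topmost 4 mm bevelled; a blind 22 mm hole 14 mm deep in its underside. Origin: centre of its underside; z up along its axis. Lies as it must be fitted: same side down. About 0.06 kg.
- sprocket: Loose steel sprocket: a wheel 9 mm thick with eight round lobes, 60 mm across the lobes, and on it a round hub 34 mm across; 24 mm high overall, a plain 22 mm hole right through. Origin: centre of its underside; z up along its axis. Lies as it must be fitted: same side down. About 0.12 kg.
- collar: Loose plain steel collar, the wide flat ring: 52 mm outside, 18 mm high, a plain 22 mm hole right through. Origin: centre of its underside; z up along its axis. Lies as it must be fitted: same side down. About 0.1 kg.
- tall_stand_seat (a point): Stand with the tall pin: fixed round dark steel foot 72 mm across, 12 mm thick, with an upright steel pin 14 mm in diameter (bevelled over its top 6 mm) that stands 62 mm above the foot's upper face. This point is on the pin's axis in the foot's upper face, 12 mm above the table; z up.
- short_stand_seat (a point): Stand with the short pin: fixed square dark steel foot 56 by 56 mm, 12 mm thick, with an upright steel pin 14 mm in diameter (bevelled over its top 6 mm) that stands 34 mm above the foot's upper face. This point is on the pin's axis in the foot's upper face, 12 mm above the table; z up.
- vial: Bystander, loose: upright clear sample vial with black cap, 23 mm across, 54 mm high, among the parts. Origin: centre of its underside.
- stamp: Bystander, loose: upright wooden hand stamp, 23 mm across, 53 mm high, among the parts. Origin: centre of its underside.
There are look-alikes about, which are no part of the job. What is shaped like the cap but blue or purple is not meant.

How it is judged:
By the outcome, as a careful person would: the job done as asked, in the order asked, and still so for the second after the job is handed in, with the robot touching nothing.
It also fails if it takes over 128 s, if anything falls off the work surface, if the arm or the gripper's body presses on something with over 40 N, if the wrist force passes 120 N, or if a joint passes its speed limit or range.

## Robot

A 7-joint arm with a two-finger parallel gripper is mounted at the origin on a cart in front of the work surface, level with it; the furniture and walls round the work are solid. World frame = base frame: x ahead of the robot, y to its left, z up, the work surface at z = 0. Lengths are in m, angles in rad, forces in N, time in s.
With the tool pointing down it reaches from about 0.35 to 0.9 m from the base axis. Payload 8.1 kg.
Tool frame: the origin (TCP) lies at the very end of the fingers, on their centre line; the grasp point (between the pads) lies 19 mm behind it; z points along the fingers, y is the line along which they close (so a half turn about z gives the same grasp; the last joint's range is limited). The gripper opens to 92 mm and grips with 3 to 60 N. Pads are 19 mm wide; open, the fingers measure 130 mm over their backs; the gripper's body (75 mm by 190 mm) begins 47 mm behind the grasp point.
Start: joints at [1.041, 0.434, 0.025, 1.573, -0.012, 1.134, -0.075], TCP at [0.259, -0.569, 0.227] pointing down, gripper open.
Joint ranges: [-2.62, 2.62], [-0.44, 2.09], [-1.27, 1.32], [0.08, 2.57], [-1.32, 4.46], [0.12, 2], [-2.74, 2.74]. Speed limits (rad/s): [2.22, 2.22, 3.01, 3.01, 3.14, 3.14, 3.14].

## Interface

Orientations are given as a rotation vector (axis times angle).
In Python, from cell import readout, cams, job gives the robot as it stands.
- The arm moves only by the tool drive_tool, never from a script. Its argument "commands" is a list of rows, each a list of 3 entries, a list of its own where there are three numbers: the turn, a rotation vector about the tool's x, y, z in rad, then the shift along the tool's x, y, z in cm, then the gripper's target within -1 to 1 (fully open at 1, half-way at 0, shut at -1). A call has 1 to 20 rows; each row is the pose to reach, as a shift and turn from the pose commanded when the call began, along the tool's axes at that moment; what a row does not reach only later rows make up. A row lasts 1/12 s, in which the tool goes at most 41.7 mm and 7.16 degrees, less where a joint would pass 70% of its speed; a pose out of reach is approached as far as the arm can. A call with a gripper value outside its range is refused whole. The fingers move at their own pace and stop on an object; "newtons" is the grip in N (left out, the last holds). Time passes only in rows, so rows that repeat a pose let the fingers close. It gives the time, the measured TCP pose, the force, the opening and the grip force at its end, in the units of the state.
- readout.observe(): the state, without advancing time (a new reading comes with each control period).
- cams.get_image(name): name is "scene" or "top" or "wrist"; returns the picture (384x512x3 uint8, blue, green, red); there is no depth.
- cams.camera_info(name): a dict with "camera_matrix" (3x3 intrinsics, pixels), "k1" (the pictures are not rectified: a ray, as slopes to the right and down, at radius r is drawn at 1 + k1 r^2 times it, then the intrinsics apply), "R" (3x3) and "t" (3): a world point X has camera coordinates R X + t. Camera axes: x right, y down, z forward; pixel columns grow to the right and rows downward; lengths in m; the calibration is good to about 2 mm. A picture is of the moment at which its call begins: read the wrist's pose just before it. camera_info takes no time and is no camera call; for the wrist camera it gives the pose at the moment of the call.
- job.sign_off(): hands the job in; it is judged then, once.
The state is a dict: "clock": time; "joints": joint angles; "dq": joint speeds; "joint_efforts": joint torques, N m; "position": TCP position; "ee_rot": TCP orientation; "force": force on the tool from outside, world axes, zero at the start; "ft_torque": the same for the moment, N m; "width": opening from 0.0 (shut) to 1.0 (fully open); "gripper_force": force on a finger pad.
Only numpy, scipy, OpenCV 4.12 (cv2) and the standard library are available. Lean on these libraries where they do the work, as an engineer would, in place of code of your own. Each camera call takes 0.05 s, during which the arm holds its last target. There are 200 camera calls.

## Working session

There is one attempt and no reset: what is moved stays moved. The work goes in short steps, Python scripts to look and compute and a tool call to move; the robot and the scene stay as the last step left them, time stands still between calls to the robot, and variables do not carry over. Pictures are saved under pics/ and viewed, at most 14 in all, crops included, and the job is handed in when it is done.

Besides the shell and the picture viewer there is one more tool, called after "Emit:" as name(argument=value, ...) on one line, values as JSON. drive_tool: Moves the arm, as the interface text tells. Its arguments: {"type":"object","properties":{"commands":{"type":"array"},"newtons":{"type":"number"}},"required":["commands"]}

```bash
ls; mkdir -p pics; python3 - <<'E'
from cell import readout, cams, job
import cv2
print(readout.observe())
for n in ("scene","top"):
    cv2.imwrite(f"pics/{n}0.png",cams.get_image(n))
    print(n,cams.camera_info(n))
E
```

```text
pics
{'clock': 0.0, 'joints': array([ 1.04140606,  0.43523281,  0.02495022,  1.57404292, -0.01158794,
        1.13398104, -0.07511682]), 'dq': array([-5.38290278e-04, -1.42803015e-03, -1.03526581e-03,  8.52845786e-04,
        4.17406764e-04,  8.55468920e-05,  1.44422723e-03]), 'joint_efforts': array([ 7.74530308e-04, -6.67851305e+01,  9.84709673e-01, -3.14457500e+01,
       -6.07560785e-02,  4.28892660e-02,  1.28191700e-04]), 'position': array([ 0.25848048, -0.5685208 ,  0.22595955]), 'ee_rot': array([-3.06893748e+00, -6.64924694e-01,  7.18148511e-04]), 'force': array([ 0.09434763, -0.85637608,  0.73533366]), 'ft_torque': array([ 0.00321543, -0.0658045 ,  0.00124734]), 'gripper_force': 0.0, 'width': 1.0037938986429555}
scene {'camera_matrix': array([[450.1090463 ,   0.        , 262.11148939],
       [  0.        , 450.1090463 , 187.17530879],
       [  0.        ,   0.        ,   1.        ]]), 'k1': 0.05239501016819884, 'R': array([[ 0.75311521, -0.65783669, -0.00826827],
       [-0.32957923, -0.36637752, -0.87014082],
       [ 0.56938125,  0.65804134, -0.49273379]]), 't': array([-0.44681366,  0.24415431,  0.51166625])}
top {'camera_matrix': array([[368.02662241,   0.        , 257.11469635],
       [  0.        , 368.02662241, 196.43810112],
       [  0.        ,   0.        ,   1.        ]]), 'k1': -0.1059183337815357, 'R': array([[-0.00687344, -0.99988668, -0.01339335],
       [-0.99279824,  0.00842542, -0.11950174],
       [ 0.11960105,  0.01247551, -0.99274365]]), 't': array([-0.01520234,  0.62695134,  0.81213569])}
```

View pics/top0.png

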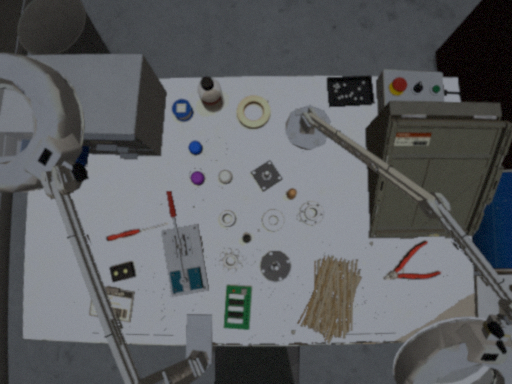

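View pics/scene0.png

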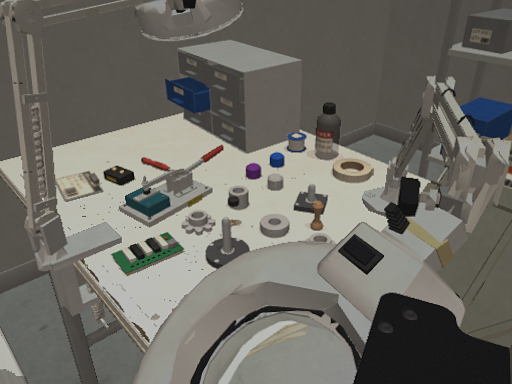

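The top view shows these candidates:
- **Cap:** grey at (225,177). The blue (196,147) and purple (198,178) ones are look-alikes.
- **Sleeve:** (228,218). **Collar:** (272,220); the yellow tape ring at (253,111) is not it.
- **Sprocket and flange:** (231,259) and (310,213), which is which still to be told.
- **Stands:** tall (276,266), short (267,175).
- **Bystanders:** vial (247,238), stamp (291,193).

Next is one close crop to check this.

```bash
cat > h.py <<'E'
from cell import readout, cams, job
import cv2, numpy as np
from scipy.spatial.transform import Rotation as Ro
def ray(ci,uv):
    K=ci["camera_matrix"]; k=ci["k1"]; d=np.array([(uv[0]-K[0,2])/K[0,0],(uv[1]-K[1,2])/K[1,1]]); s=d.copy()
    for _ in range(20): s=d/(1+k*(s@s))
    R=np.array(ci["R"]); return -R.T@ci["t"], R.T@np.array([s[0],s[1],1])
def onz(ci,uv,z):
    c,d=ray(ci,uv); return c+d*(z-c[2])/d[2]
def proj(ci,X):
    p=np.array(ci["R"])@X+ci["t"]; s=p[:2]/p[2]; s=s*(1+ci["k1"]*(s@s)); K=ci["camera_matrix"]
    return np.array([s[0]*K[0,0]+K[0,2],s[1]*K[1,1]+K[1,2]])
def totool(target,o=None):
    o=o or readout.observe(); return 100*(Ro.from_rotvec(o["ee_rot"]).inv().apply(np.array(target)-o["position"]))
E
python3 - <<'E'
from h import *
im=cv2.imread("pics/top0.png")
cv2.imwrite("pics/crop0.png",cv2.resize(im[130:300,180:340],None,fx=3.5,fy=3.5,interpolation=cv2.INTER_CUBIC))
ci=cams.camera_info("top")
for n,uv,z in [("cap",(225,177),.026),("sleeve",(228,218),.034),("collar",(272.5,219.5),.018),("A310",(310,213),.024),("B231",(231,259),.024),("tall",(276,266),.012),("short",(267,175),.012),("vial",(247,238),.054),("stamp",(291,193),.053)]:
    print(n,onz(ci,uv,z).round(3))
print(ci["R"].T@-ci["t"])
w=cams.camera_info("wrist");print(w); o=readout.observe()
T=Ro.from_rotvec(o["ee_rot"]).as_matrix(); print(T.round(3)); print("cam in tool",T.T@(-w["R"].T@w["t"]-o["position"]),(w["R"]@T).round(3))
E
```

```text
cap [0.675 0.056 0.026]
sleeve [0.578 0.048 0.034]
collar [ 0.574 -0.055  0.018]
A310 [ 0.588 -0.143  0.024]
B231 [0.483 0.041 0.024]
tall [ 0.466 -0.063  0.012]
short [ 0.681 -0.044  0.012]
vial [0.531 0.003 0.054]
stamp [ 0.632 -0.097  0.053]
[ 0.52519942 -0.03061475  0.88096071]
{'camera_matrix': array([[344.35609666,   0.        , 256.04044848],
       [  0.        , 344.35609666, 189.95041714],
       [  0.        ,   0.        ,   1.        ]]), 'k1': -0.035909558093654696, 'R': array([[ 0.41439166, -0.91009711, -0.0016713 ],
       [-0.86553581, -0.39466797,  0.30835849],
       [-0.28129578, -0.12633462, -0.95126876]]), 't': array([-0.62524103, -0.03857925,  0.39282062])}
[[ 0.91   0.414 -0.001]
 [ 0.414 -0.91   0.001]
 [-0.    -0.001 -1.   ]]
cam in tool [ 0.08477036  0.00108163 -0.15852363] [[ 0.001  1.     0.   ]
 [-0.951  0.001 -0.308]
 [-0.308 -0.     0.951]]
```

View pics/crop0.png

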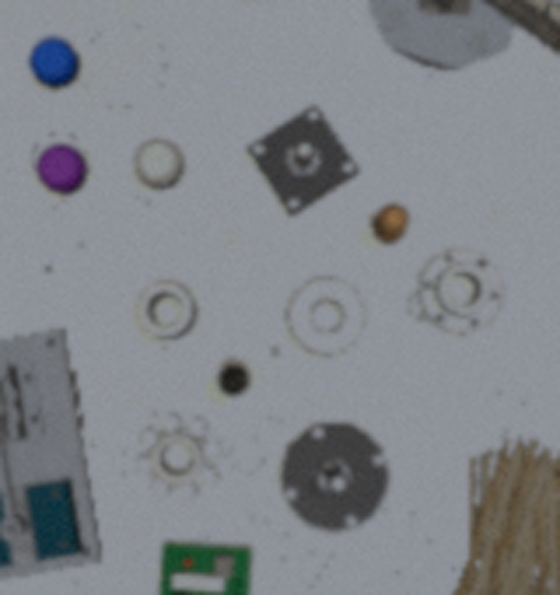

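The crop settles it: the flange (dots) is at (311,213), the sprocket (lobes) at (231,261), the cap is the grey one at (225,177), and the collar, sleeve, vial and stamp are as listed. Before moving I need to know what the big white thing at lower right is: robot or lamp.

```bash
python3 - <<'E'
from h import *
t=cams.camera_info("top"); s=cams.camera_info("scene")
o=readout.observe(); print("tcp top",proj(t,o["position"]),"scene",proj(s,o["position"]))
for z in (.1,.2,.3,.4,.5,.6):
    P=onz(t,(445,360),z); Q=onz(t,(30,130),z); L=onz(t,(495,330),z)
    print(z,P.round(2),proj(s,P).round(),Q.round(2),proj(s,Q).round(),L.round(2),proj(s,L).round())
cv2.imwrite("pics/wrist0.png",cams.get_image("wrist"))
E
```

```text
tcp top [548.3336799  376.19653895] scene [597.25976244 663.73265036]
0.1 [ 0.27 -0.42  0.1 ] [299. 489.] [0.78 0.5  0.1 ] [192.  83.] [ 0.32 -0.53  0.1 ] [499. 583.]
0.2 [ 0.3  -0.37  0.2 ] [287. 328.] [0.75 0.44 0.2 ] [192.  52.] [ 0.35 -0.47  0.2 ] [450. 380.]
0.3 [ 0.33 -0.32  0.3 ] [276. 174.] [0.71 0.37 0.3 ] [193.  14.] [ 0.37 -0.41  0.3 ] [408. 199.]
0.4 [ 0.37 -0.27  0.4 ] [265.  22.] [0.68 0.3  0.4 ] [194. -35.] [ 0.4  -0.34  0.4 ] [371.  29.]
0.5 [ 0.4  -0.22  0.5 ] [ 254. -134.] [0.65 0.23 0.5 ] [196. -99.] [ 0.43 -0.28  0.5 ] [ 336. -139.]
0.6 [ 0.43 -0.17  0.6 ] [ 242. -298.] [0.62 0.16 0.6 ] [ 197. -186.] [ 0.45 -0.21  0.6 ] [ 303. -311.]
```

View pics/wrist0.png

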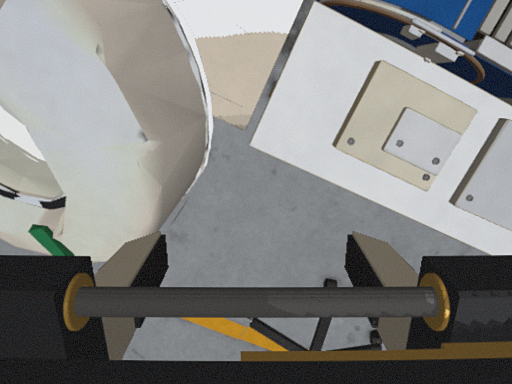

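The lower-right white thing is a lamp: its shade is at about (0.30,-0.37,0.2), upper left in the wrist view, between the gripper and the work. Next I triangulate the lamp arm's elbow to get past it.

```bash
python3 - <<'E'
from h import *
t=cams.camera_info("top"); s=cams.camera_info("scene")
c,d=ray(s,(437,88))
for k in (.3,.4,.5,.6,.7,.8,.9,1.0,1.1): P=c+d*k; print(P.round(2),proj(t,P).round())
for uv in ((425,200),(400,180),(500,305)):
  for z in (.2,.3,.35,.4,.45,.5): P=onz(t,uv,z); print(uv,P.round(2),proj(s,P).round())
a=cv2.imread("pics/top0.png")[90:384,290:512]; b=cv2.imread("pics/scene0.png")[60:384,330:512]
a=cv2.resize(a,(400,530),interpolation=2); b=cv2.resize(b,(298,530),interpolation=2)
cv2.imwrite("pics/lamp.png",np.hstack([a,b]))
E
```

```text
[ 0.4  -0.4   0.37] [516. 320.]
[ 0.5  -0.35  0.34] [472. 256.]
[ 0.59 -0.3   0.31] [429. 197.]
[ 0.68 -0.25  0.28] [390. 145.]
[ 0.78 -0.2   0.25] [355. 100.]
[ 0.87 -0.15  0.22] [324.  60.]
[ 0.96 -0.1   0.19] [296.  26.]
[ 1.06 -0.06  0.15] [271.  -4.]
[ 1.15 -0.01  0.12] [250. -29.]
(425, 200) [ 0.6  -0.34  0.2 ] [455. 185.]
(425, 200) [ 0.59 -0.29  0.3 ] [430.  95.]
(425, 200) [ 0.58 -0.27  0.35] [417.  46.]
(425, 200) [ 0.58 -0.25  0.4 ] [403.  -6.]
(425, 200) [ 0.57 -0.23  0.45] [389. -62.]
(425, 200) [ 0.57 -0.2   0.5 ] [ 373. -121.]
(400, 180) [ 0.64 -0.29  0.2 ] [436. 162.]
(400, 180) [ 0.62 -0.25  0.3 ] [415.  81.]
(400, 180) [ 0.61 -0.24  0.35] [404.  37.]
(400, 180) [ 0.6  -0.22  0.4 ] [392. -11.]
(400, 180) [ 0.6  -0.2   0.45] [379. -62.]
(400, 180) [ 0.59 -0.18  0.5 ] [ 366. -118.]
(500, 305) [ 0.4  -0.48  0.2 ] [500. 354.]
(500, 305) [ 0.41 -0.42  0.3 ] [452. 185.]
(500, 305) [ 0.42 -0.38  0.35] [430. 104.]
(500, 305) [ 0.43 -0.35  0.4 ] [408.  24.]
(500, 305) [ 0.44 -0.32  0.45] [387. -57.]
(500, 305) [ 0.45 -0.28  0.5 ] [ 367. -138.]
```

View pics/lamp.png

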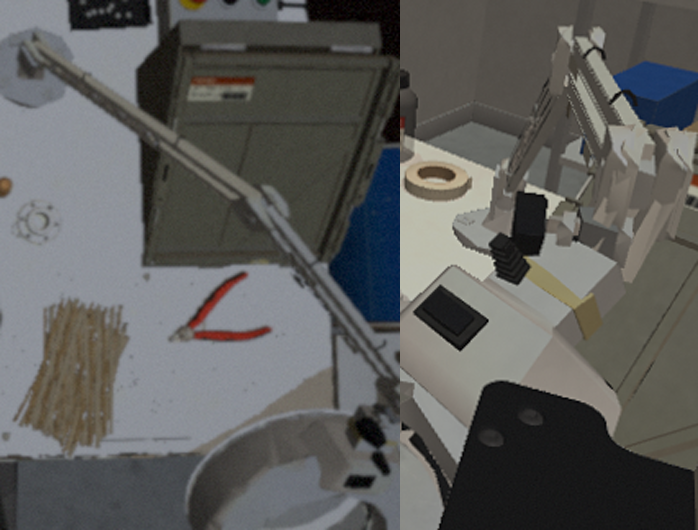

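The lamp, elbow included at (0.59,-0.30,0.31), stays below about z = 0.35. I'll go straight up first, then over it.

Emit:
drive_tool(commands=[[[0, 0, 0], [0, 0, -4], 1], [[0, 0, 0], [0, 0, -8], 1], [[0, 0, 0], [0, 0, -12], 1], [[0, 0, 0], [0, 0, -16], 1], [[0, 0, 0], [0, 0, -20], 1], [[0, 0, 0], [0, 0, -24], 1], [[0, 0, 0], [0, 0, -28], 1], [[0, 0, 0], [0, 0, -28], 1], [[0, 0, 0], [0, 0, -28], 1]])

```text
clock: 0.9
position: [0.259, -0.5696, 0.509]
ee_rot: [3.066, 0.664, 0.002]
force: [-0.2, 0.1, -0.6]
width: 0.998
gripper_force: 0.0
```

Emit:
drive_tool(commands=[[[0, 0, -0.07], [2.7, -2.7, 0], 1], [[0, 0, -0.14], [5.4, -5.4, 0], 1], [[0, 0, -0.21], [8.1, -8.1, 0], 1], [[0, 0, -0.28], [10.8, -10.8, 0], 1], [[0, 0, -0.35], [13.5, -13.5, 0], 1], [[0, 0, -0.42], [16.2, -16.2, 0], 1], [[0, 0, -0.49], [18.9, -18.9, 0], 1], [[0, 0, -0.56], [21.6, -21.6, 0], 1], [[0, 0, -0.63], [24.3, -24.3, 0], 1], [[0, 0, -0.7], [27, -27, 0], 1], [[0, 0, -0.77], [29.7, -29.7, 0], 1], [[0, 0, -0.84], [32.4, -32.4, 0], 1], [[0, 0, -0.91], [35.1, -35.1, 0], 1], [[0, 0, -0.98], [37.8, -37.8, 0], 1], [[0, 0, -1.05], [40.5, -40.5, 0], 1], [[0, 0, -1.1], [43, -43, 0], 1], [[0, 0, -1.14], [45.3, -45.3, 3], 1], [[0, 0, -1.14], [45.3, -45.3, 7], 1], [[0, 0, -1.14], [45.3, -45.3, 10], 1], [[0, 0, -1.14], [45.3, -45.3, 10], 1]])

```text
clock: 2.57
position: [0.48, 0.0305, 0.3994]
ee_rot: [-2.219, -2.213, 0.015]
force: [-0.2, -0.5, -0.5]
width: 1.001
gripper_force: 0.0
```

Emit:
drive_tool(commands=[[[0, 0, 0], [1, 0.3, 4], 1], [[0, 0, 0], [1, 0.3, 8], 1], [[0, 0, 0], [1, 0.3, 12], 1], [[0, 0, 0], [1, 0.3, 16], 1], [[0, 0, 0], [1, 0.3, 20], 1], [[0, 0, 0], [1, 0.3, 23], 1], [[0, 0, 0], [1, 0.3, 24], 1], [[0, 0, 0], [1, 0.3, 24], 1]])

```text
clock: 3.23
position: [0.4857, 0.0402, 0.1654]
ee_rot: [-2.225, -2.214, 0.005]
force: [-0.2, -0.1, 0.3]
width: 1.0
gripper_force: 0.0
```

```bash
python3 - <<'E'
from h import *
ci=cams.camera_info("wrist"); im=cams.get_image("wrist"); cv2.imwrite("pics/w1.png",im)
for n,p in dict(sprocket=(.483,.041,.024),tall=(.466,-.063,.074),vial=(.531,.003,.054)).items(): print(n,proj(ci,np.array(p)).round())
E
```

```text
sprocket [252. 175.]
tall [233. 307.]
vial [308. 227.]
```

View pics/w1.png

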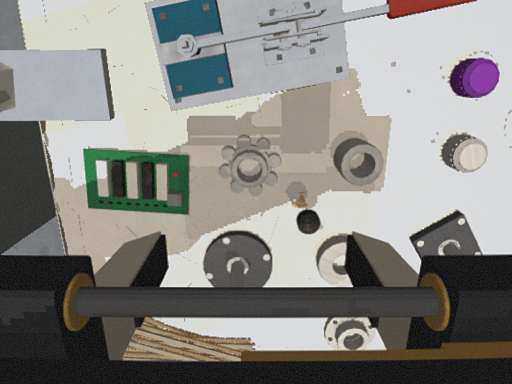

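The wrist view shows the sprocket at (250,167), sleeve (358,160), vial cap (308,222), tall foot (238,262), collar (340,260), flange (350,335), cap (466,152) and short foot (448,245). I'll segment the sprocket, sleeve and tall pin precisely.

```bash
python3 - <<'E'
from h import *
ci=cams.camera_info("wrist"); im=cv2.imread("pics/w1.png")
for n,uv,z in [("sprkt hub",(250,167),.024),("foot",(238,262),.012),("vial",(308,222),.054),("sleeve",(358,160),.034),("short",(448,245),.012),("cap",(466,152),.026)]: print(n,onz(ci,uv,z).round(4))
print(proj(ci,np.array([.466,-.063,.012])))
c=cv2.resize(im[120:300,190:400],None,fx=3.5,fy=3.5,interpolation=2); cv2.imwrite("pics/c1.png",c)
E
```

```text
sprkt hub [0.4826 0.0481 0.024 ]
foot [ 0.4691 -0.0555  0.012 ]
vial [0.5324 0.007  0.054 ]
sleeve [0.5767 0.0566 0.034 ]
short [ 0.6842 -0.0375  0.012 ]
cap [0.6762 0.062  0.026 ]
[235.20872645 268.4196418 ]
```

View pics/c1.png

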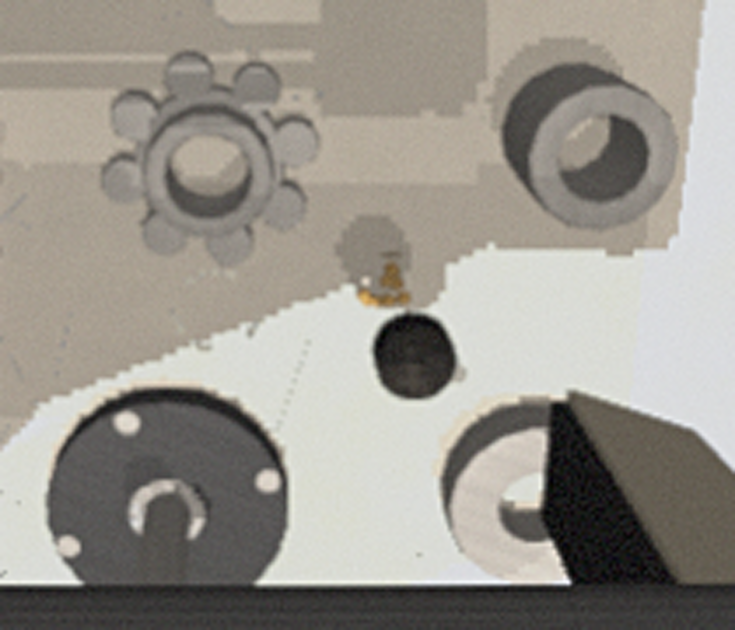

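The crop gives the sprocket hub centre at about (250,167), the tall pin top near (237,266) and the sleeve at (362,165). The top and wrist views disagree by 7 mm in y, so the scene camera breaks the tie.

```bash
python3 - <<'E'
from h import *
s=cams.camera_info("scene"); im=cv2.imread("pics/scene0.png")
def c(x0,y0,x1,y1):return cv2.resize(im[y0:y1,x0:x1],None,fx=5,fy=5,interpolation=cv2.INTER_NEAREST)
i=c(170,160,310,265)
for col,P in (((0,0,255),[(.483,.041,.024),(.531,.003,.054),(.675,.056,.026),(.578,.048,.034)]),((0,220,0),[(.4826,.0481,.024),(.5324,.007,.054),(.6762,.062,.026),(.5767,.0566,.034)])):
    for p in P:
        u=proj(s,np.array(p)); print(u.round(1)); q=((u-[170,160]+.5)*5).astype(int); cv2.circle(i,tuple(map(int,q)),3,col,-1)
cv2.imwrite("pics/s1.png",i)
E
```

```text
[200.2 214.7]
[234.  199.2]
[274.1 176.7]
[239.3 190.6]
[197.7 213.2]
[233.2 198. ]
[272.5 175.5]
[235.9 189.1]
```

View pics/s1.png

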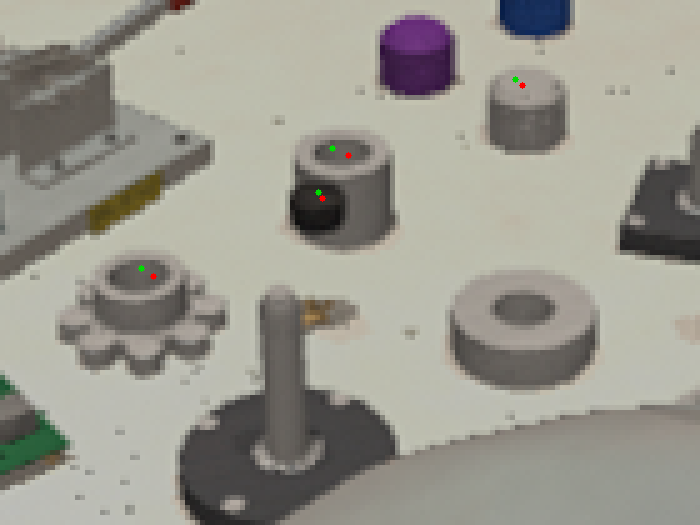

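The scene view puts the truth between the two (sprocket hub top about (142,274) in the crop), so I'll use the mean: sprocket (0.483,0.046). Going down to grasp it.

Emit:
drive_tool(commands=[[[0, 0, 0], [0.6, -0.3, 4], 0.5], [[0, 0, 0], [0.6, -0.3, 8], 0.5], [[0, 0, 0], [0.6, -0.3, 11], 0.5], [[0, 0, 0], [0.6, -0.3, 14], 0.5], [[0, 0, 0], [0.6, -0.3, 15.3], 0.5], [[0, 0, 0], [0.6, -0.3, 15.3], 0.5], [[0, 0, 0], [0.6, -0.3, 15.3], 0.5], [[0, 0, 0], [0.6, -0.3, 15.3], -1], [[0, 0, 0], [0.6, -0.3, 15.3], -1], [[0, 0, 0], [0.6, -0.3, 15.3], -1], [[0, 0, 0], [0.6, -0.3, 15.3], -1], [[0, 0, 0], [0.6, -0.3, 15.3], -1], [[0, 0, 0], [0.6, -0.3, 15.3], -1], [[0, 0, 0], [0.6, -0.3, 15.3], -1]], newtons=20)

```text
clock: 4.45
position: [0.4836, 0.0468, 0.014]
ee_rot: [2.226, 2.217, -0.0]
force: [-1.2, -0.4, 5.5]
width: 0.363
gripper_force: 20.0
```

Emit:
drive_tool(commands=[[[0, 0, 0], [0, 0, -3], -1], [[0, 0, 0], [0, 0, -7], -1], [[0, 0, 0], [0, 0, -10.5], -1], [[0, 0, 0], [-1.5, 3.4, -13], -1], [[0, 0, 0], [-2.9, 6.7, -13], -1], [[0, 0, 0], [-4.4, 10, -13], -1], [[0, 0, 0], [-5.8, 13.3, -13], -1], [[0, 0, 0], [-7.3, 16.6, -13], -1], [[0, 0, 0], [-8.7, 19.8, -13], -1], [[0, 0, 0], [-8.7, 19.8, -13], -1], [[0, 0, 0], [-8.7, 19.8, -13], -1]])

```text
clock: 5.37
position: [0.6821, -0.0422, 0.1423]
ee_rot: [-2.228, -2.214, 0.001]
force: [-0.2, -0.0, -1.5]
width: 0.362
gripper_force: 20.0
```

```bash
python3 - <<'E'
from h import *
o=readout.observe(); print(o["position"],o["ee_rot"],o["width"])
ci=cams.camera_info("wrist"); im=cams.get_image("wrist"); cv2.imwrite("pics/w2.png",im)
cv2.imwrite("pics/c2.png",cv2.resize(im[110:350,150:350],None,fx=2.5,fy=2.5,interpolation=2))
for n,p in dict(tcp=o["position"],hubtop=o["position"]+[0,0,.012],pin=(.6825,-.041,.046),seat=(.6825,-.041,.012)).items(): print(n,proj(ci,np.array(p)).round(1))
E
```

```text
[ 0.68207145 -0.04222181  0.14234528] [-2.22787354e+00 -2.21377318e+00  1.13310803e-03] 0.36160602731958724
tcp [253.9 249.4]
hubtop [253.7 261.2]
pin [255.2 189.5]
seat [255.3 177.5]
```

View pics/c2.png

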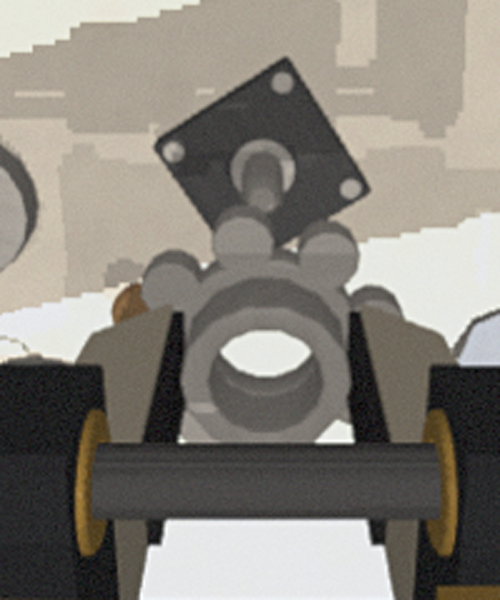

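Pin base at pixel (255,177), held hub at about (256,258): alignment is within about 1 mm. Lowering.

Emit:
drive_tool(commands=[[[0, 0, 0], [0, 0, 3], -1], [[0, 0, 0], [0, 0, 6], -1], [[0, 0, 0], [0, 0, 7.5], -1], [[0, 0, 0], [0, 0, 8.5], -1], [[0, 0, 0], [0, 0, 9.5], -1], [[0, 0, 0], [0, 0, 10.5], -1], [[0, 0, 0], [0, 0, 11], -1], [[0, 0, 0], [0, 0, 11.4], -1], [[0, 0, 0], [0, 0, 11.5], -1], [[0, 0, 0], [0, 0, 11.5], -1]])

```text
clock: 6.25
position: [0.6815, -0.0409, 0.029]
ee_rot: [2.226, 2.217, 0.0]
force: [-0.1, 0.1, 0.2]
width: 0.36
gripper_force: 20.0
```

Emit:
drive_tool(commands=[[[0, 0, 0], [0, 0, 0.2], -1], [[0, 0, 0], [0, 0, 0.3], -1], [[0, 0, 0], [0, 0, 0.3], 0], [[0, 0, 0], [0, 0, 0.3], 0], [[0, 0, 0], [0, 0, 0.3], 0], [[0, 0, 0], [0, 0, 0.3], 0], [[0, 0, 0], [0, 0, -3], 0.1], [[0, 0, 0], [0, 0, -7], 1], [[0, 0, 0], [0, 0, -10.5], 1], [[0, 0, 0], [-0.3, -3.5, -13], 1], [[0, 0, 0], [-0.6, -7.1, -13], 1], [[0, 0, 0], [-0.9, -10.7, -13], 1], [[0, 0, 0], [-0.9, -10.7, -13], 1], [[0, 0, 0], [-0.9, -10.7, -13], 1]])

```text
clock: 7.42
position: [0.5723, -0.0501, 0.1591]
ee_rot: [2.226, 2.216, -0.002]
force: [0.9, 0.1, 1.5]
width: 0.981
gripper_force: 0.0
```

```bash
python3 - <<'E'
from h import *
o=readout.observe(); print(o["position"],o["force"],o["width"])
ci=cams.camera_info("wrist"); im=cams.get_image("wrist"); cv2.imwrite("pics/w3.png",im)
for n,p in dict(collar=(.575,-.05,.018),seat=(.6825,-.041,.036)).items(): print(n,proj(ci,np.array(p)).round(1))
E
```

```text
[ 0.57228919 -0.05013885  0.15908401] [0.91838434 0.06956354 1.51829697] 0.9812249808215687
collar [257.9 175.2]
seat [384.7 170.3]
```

View pics/w3.png

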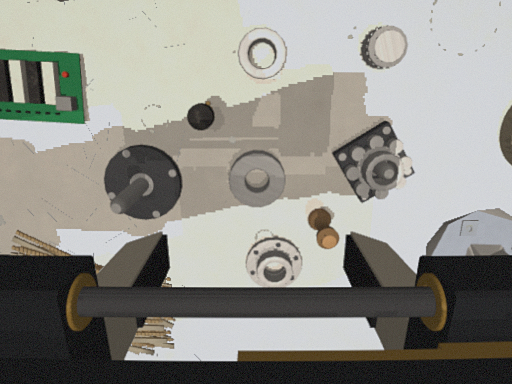

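The picture shows the sprocket seated on the short pin (383,170). The collar's top face is at about (257,179), the stamp is at (326,237) and undisturbed, and the tall foot is at (143,181) with its pin top at (118,207). Grasping the collar; the other pixels are computed meanwhile.

Emit:
drive_tool(commands=[[[0, 0, 0], [-0.2, 0.2, 4], 1], [[0, 0, 0], [-0.2, 0.2, 8], 1], [[0, 0, 0], [-0.2, 0.2, 11], 1], [[0, 0, 0], [-0.2, 0.2, 14], 1], [[0, 0, 0], [-0.2, 0.2, 15.1], 1], [[0, 0, 0], [-0.2, 0.2, 15.1], 1], [[0, 0, 0], [-0.2, 0.2, 15.1], 1], [[0, 0, 0], [-0.2, 0.2, 15.1], -1], [[0, 0, 0], [-0.2, 0.2, 15.1], -1], [[0, 0, 0], [-0.2, 0.2, 15.1], -1], [[0, 0, 0], [-0.2, 0.2, 15.1], -1], [[0, 0, 0], [-0.2, 0.2, 15.1], -1], [[0, 0, 0], [-0.2, 0.2, 15.1], -1]], newtons=20)

```text
clock: 8.55
position: [0.5763, -0.0516, 0.0081]
ee_rot: [2.226, 2.217, 0.0]
force: [-1.3, 0.1, 0.8]
width: 0.613
gripper_force: 0.5
```

Emit:
drive_tool(commands=[[[0, 0, 0], [0, 0, 0], -1], [[0, 0, 0], [0, 0, 0], -1], [[0, 0, 0], [0, 0, 0], -1], [[0, 0, 0], [0, 0, -3], -1], [[0, 0, 0], [0, 0, -7], -1], [[0, 0, 0], [0, 0, -10.5], -1], [[0, 0, 0], [0.3, 3.5, -13], -1], [[0, 0, 0], [0.7, 7, -13], -1], [[0, 0, 0], [1, 10.6, -13], -1], [[0, 0, 0], [1, 10.6, -13], -1], [[0, 0, 0], [1, 10.6, -13], -1]])

```text
clock: 9.47
position: [0.6833, -0.0413, 0.1366]
ee_rot: [-2.225, -2.217, -0.001]
force: [-0.2, -0.0, -2.5]
width: 0.562
gripper_force: 20.0
```

```bash
python3 - <<'E'
from h import *
o=readout.observe(); print(o["position"],o["ee_rot"],o["width"])
ci=cams.camera_info("wrist"); im=cams.get_image("wrist")
cv2.imwrite("pics/c4.png",cv2.resize(im[110:350,140:370],None,fx=2.5,fy=2.5,interpolation=2))
for n,p in dict(top=o["position"]+[0,0,.010],pin=(.6825,-.041,.046),hub=(.6825,-.041,.036)).items(): print(n,((proj(ci,np.array(p))-[140,110])*2.5).round(1))
E
```

```text
[ 0.68334671 -0.04128257  0.13662826] [-2.22506462e+00 -2.21657954e+00 -5.15184338e-04] 0.5618723357374358
top [284.5 372.5]
pin [283.7 207.5]
hub [283.9 197.5]
```

View pics/c4.png

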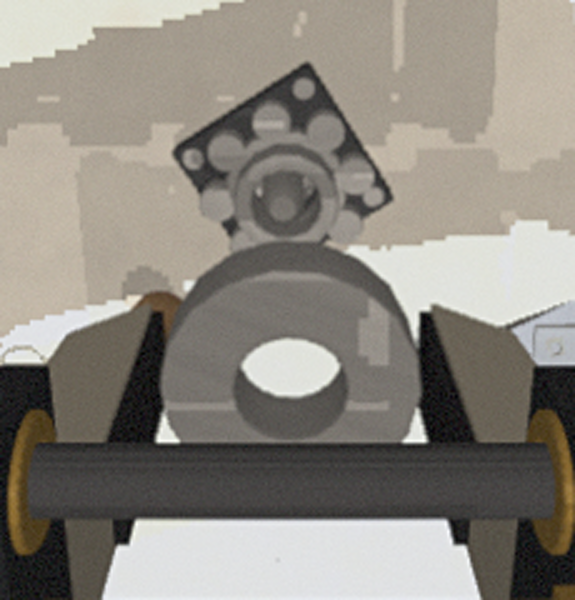

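Pin top is at (285,206) in the crop. The held collar's centre at about (290,391) is roughly 3.5 mm short in y, so I correct and lower.

Emit:
drive_tool(commands=[[[0, 0, 0], [0.35, -0.15, 3], -1], [[0, 0, 0], [0.35, -0.15, 5], -1], [[0, 0, 0], [0.35, -0.15, 6.5], -1], [[0, 0, 0], [0.35, -0.15, 7.3], -1], [[0, 0, 0], [0.35, -0.15, 8], -1], [[0, 0, 0], [0.35, -0.15, 8.6], -1], [[0, 0, 0], [0.35, -0.15, 9], -1], [[0, 0, 0], [0.35, -0.15, 9.2], -1], [[0, 0, 0], [0.35, -0.15, 9.2], -1]])

```text
clock: 10.27
position: [0.6809, -0.0384, 0.0458]
ee_rot: [2.226, 2.217, 0.0]
force: [-0.2, 0.8, -1.2]
width: 0.56
gripper_force: 20.0
```

Emit:
drive_tool(commands=[[[0, 0, 0], [0, 0, 0.2], -1], [[0, 0, 0], [0, 0, 0.2], -1], [[0, 0, 0], [0, 0, 0.2], 0.5], [[0, 0, 0], [0, 0, 0.2], 0.5], [[0, 0, 0], [0, 0, 0.2], 0.5], [[0, 0, 0], [0, 0, 0.2], 0.5], [[0, 0, 0], [0, 0, -3], 0.5], [[0, 0, 0], [0, 0, -7], 1], [[0, 0, 0], [0, 0, -11], 1], [[0, 0, 0], [-2.5, -2.3, -11.5], 1], [[0, 0, 0], [-5, -4.6, -11.5], 1], [[0, 0, 0], [-7.5, -7, -11.5], 1], [[0, 0, 0], [-10, -9.3, -11.5], 1], [[0, 0, 0], [-10, -9.3, -11.5], 1], [[0, 0, 0], [-10, -9.3, -11.5], 1]])

```text
clock: 11.52
position: [0.5862, -0.1406, 0.1611]
ee_rot: [2.23, 2.212, -0.002]
force: [0.1, 0.9, 0.4]
width: 0.998
gripper_force: 0.0
```

```bash
python3 - <<'E'
from h import *
o=readout.observe(); print(o["position"],o["force"],o["width"])
ci=cams.camera_info("wrist"); im=cams.get_image("wrist"); cv2.imwrite("pics/w5.png",im)
for n,p in dict(flange=(.588,-.138,.022),collar=(.6825,-.041,.054)).items(): print(n,proj(ci,np.array(p)).round(1))
E
```

```text
[ 0.5862228  -0.14060722  0.16106328] [0.11703908 0.93252319 0.39544161] 0.9979319663749621
flange [256.8 173.1]
collar [386.1  54.9]
```

View pics/w5.png

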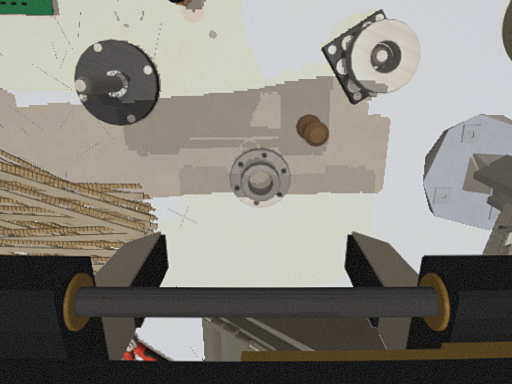

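The collar is seated and concentric on the pin (384,56). The flange hub is at (261,181), which is (0.591,-0.1445). Grasping.

Emit:
drive_tool(commands=[[[0, 0, 0], [-0.4, 0.5, 4], 0.5], [[0, 0, 0], [-0.4, 0.5, 8], 0.5], [[0, 0, 0], [-0.4, 0.5, 11], 0.5], [[0, 0, 0], [-0.4, 0.5, 14], 0.3], [[0, 0, 0], [-0.4, 0.5, 15], 0.1], [[0, 0, 0], [-0.4, 0.5, 15], 0.1], [[0, 0, 0], [-0.4, 0.5, 15], -1], [[0, 0, 0], [-0.4, 0.5, 15], -1], [[0, 0, 0], [-0.4, 0.5, 15], -1], [[0, 0, 0], [-0.4, 0.5, 15], -1], [[0, 0, 0], [-0.4, 0.5, 15], -1], [[0, 0, 0], [-0.4, 0.5, 15], -1], [[0, 0, 0], [-0.4, 0.5, 15], -1]], newtons=20)

```text
clock: 12.65
position: [0.5938, -0.142, 0.0127]
ee_rot: [2.224, 2.215, 0.003]
force: [-1.0, 0.3, 8.4]
width: 0.374
gripper_force: 19.9
```

Emit:
drive_tool(commands=[[[0, 0, 0], [0, 0, -3], -1], [[0, 0, 0], [0, 0, -7], -1], [[0, 0, 0], [0, 0, -11], -1], [[0, 0, 0], [2.1, -3.1, -14], -1], [[0, 0, 0], [4.2, -6.3, -14], -1], [[0, 0, 0], [6.3, -9.4, -14], -1], [[0, 0, 0], [8.4, -12.5, -14], -1], [[0, 0, 0], [8.4, -12.5, -14], -1], [[0, 0, 0], [8.4, -12.5, -14], -1]])

```text
clock: 13.4
position: [0.4664, -0.0568, 0.1517]
ee_rot: [2.222, 2.218, -0.001]
force: [0.7, -0.1, -2.0]
width: 0.374
gripper_force: 19.8
```

```bash
python3 - <<'E'
from h import *
o=readout.observe(); print(o["position"],o["ee_rot"],o["width"])
ci=cams.camera_info("wrist"); im=cams.get_image("wrist")
cv2.imwrite("pics/c6.png",cv2.resize(im[110:350,140:370],None,fx=2.5,fy=2.5,interpolation=2))
for n,p in dict(top=o["position"]+[0,0,.010],pin=(.4675,-.058,.074),seat=(.4675,-.058,.012)).items(): print(n,((proj(ci,np.array(p))-[140,110])*2.5).round(1))
E
```

```text
[ 0.46638754 -0.05677608  0.15166831] [ 2.22228403e+00  2.21845649e+00 -7.93625627e-04] 0.3741716259308113
top [284.4 372.6]
pin [289.7 225.9]
seat [289.6 167.5]
```

View pics/c6.png

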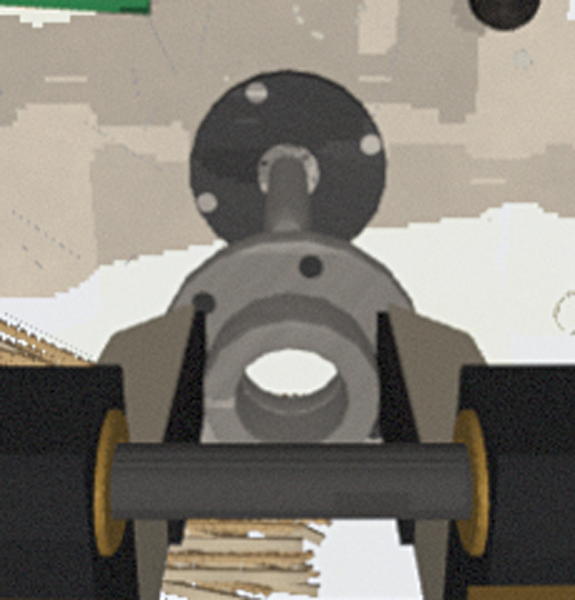

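The pin base is at (288,170) in the crop; the held hub at about (292,400) is about 4–5 mm short in y. Correct by +0.35 cm and lower.

Emit:
drive_tool(commands=[[[0, 0, 0], [0.35, -0.1, 2.5], -1], [[0, 0, 0], [0.35, -0.1, 4.5], -1], [[0, 0, 0], [0.35, -0.1, 5.5], -1], [[0, 0, 0], [0.35, -0.1, 6.5], -1], [[0, 0, 0], [0.35, -0.1, 7.5], -1], [[0, 0, 0], [0.35, -0.1, 8.5], -1], [[0, 0, 0], [0.35, -0.1, 9.7], -1], [[0, 0, 0], [0.35, -0.1, 11], -1], [[0, 0, 0], [0.35, -0.1, 12], -1], [[0, 0, 0], [0.35, -0.1, 12.5], -1], [[0, 0, 0], [0.35, -0.1, 12.6], -1], [[0, 0, 0], [0.35, -0.1, 12.6], -1]])

```text
clock: 14.45
position: [0.4668, -0.054, 0.0246]
ee_rot: [-2.226, -2.217, 0.0]
force: [0.0, 0.1, -0.9]
width: 0.375
gripper_force: 19.8
```

Emit:
drive_tool(commands=[[[0, 0, 0], [0, 0, 0.1], -1], [[0, 0, 0], [0, 0, 0.1], 0], [[0, 0, 0], [0, 0, 0.1], 0], [[0, 0, 0], [0, 0, 0.1], 0], [[0, 0, 0], [0, 0, 0.1], 0], [[0, 0, 0], [0, 0, -3], 0], [[0, 0, 0], [0, 0, -7], 1], [[0, 0, 0], [0, 0, -11], 1], [[0, 0, 0], [2.6, 2.8, -13.5], 1], [[0, 0, 0], [5.3, 5.6, -13.5], 1], [[0, 0, 0], [8, 8.4, -13.5], 1], [[0, 0, 0], [10.7, 11.2, -13.5], 1], [[0, 0, 0], [10.7, 11.2, -13.5], 1], [[0, 0, 0], [10.7, 11.2, -13.5], 1]])

```text
clock: 15.62
position: [0.58, 0.055, 0.1594]
ee_rot: [-2.222, -2.22, -0.002]
force: [-0.5, -0.9, -0.1]
width: 0.986
gripper_force: 0.0
```

```bash
python3 - <<'E'
from h import *
o=readout.observe(); print(o["position"],o["force"],o["width"])
ci=cams.camera_info("wrist"); im=cams.get_image("wrist"); cv2.imwrite("pics/w7.png",im)
for n,p in dict(sleeve=(.578,.053,.034),flange=(.467,-.058,.034)).items(): print(n,proj(ci,np.array(p)).round(1))
g=cv2.cvtColor(im,cv2.COLOR_BGR2GRAY)[100:240,190:330]
# hole/outer contours near the sleeve
for th in (90,110,130):
  cs,_=cv2.findContours((g<th).astype(np.uint8),cv2.RETR_LIST,cv2.CHAIN_APPROX_NONE)
  for c in cs:
    if len(c)>25:
      e=cv2.fitEllipse(c); print(th,np.round(np.array(e[0])+[190,100],1),np.round(e[1],1))
E
```

```text
[0.58001893 0.05501276 0.15939727] [-0.50101768 -0.89046556 -0.07229872] 0.9863854708065195
sleeve [252.3 182.9]
flange [138.  292.9]
90 [199.1 234.3] [11.5 21.1]
90 [252.6 185.8] [19.1 24.2]
90 [252.9 188.4] [45.2 61.3]
110 [199.3 234.2] [11.9 21.8]
110 [201.9 220.6] [ 4.4 11.7]
110 [252.6 185.4] [21.4 25.3]
110 [252.2 192.5] [46.8 70.1]
130 [199.3 233.9] [12.4 22.1]
130 [200.6 211. ] [17.6 26.8]
130 [265.1 193.2] [ 6.8 13.3]
130 [252.8 182.3] [34.8 36.4]
130 [252.7 179.2] [43.  48.7]
```

View pics/w7.png

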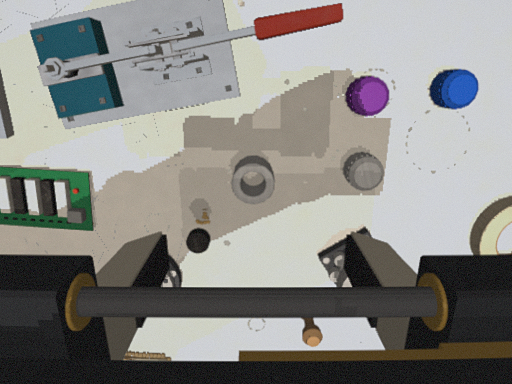

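The sleeve's top face is at (253,182), so (0.578,0.053); the cap's at about (367,168). I have viewed 14 pictures, so from here I check by numbers. Grasping the sleeve.

Emit:
drive_tool(commands=[[[0, 0, 0], [-0.2, -0.2, 4], 0.5], [[0, 0, 0], [-0.2, -0.2, 8], 0.5], [[0, 0, 0], [-0.2, -0.2, 11], 0.5], [[0, 0, 0], [-0.2, -0.2, 14], 0.3], [[0, 0, 0], [-0.2, -0.2, 14.9], 0.1], [[0, 0, 0], [-0.2, -0.2, 14.9], 0.1], [[0, 0, 0], [-0.2, -0.2, 14.9], -1], [[0, 0, 0], [-0.2, -0.2, 14.9], -1], [[0, 0, 0], [-0.2, -0.2, 14.9], -1], [[0, 0, 0], [-0.2, -0.2, 14.9], -1], [[0, 0, 0], [-0.2, -0.2, 14.9], -1], [[0, 0, 0], [-0.2, -0.2, 14.9], -1], [[0, 0, 0], [-0.2, -0.2, 14.9], -1]], newtons=20)

```text
clock: 16.75
position: [0.5784, 0.0506, 0.0127]
ee_rot: [2.225, 2.215, 0.003]
force: [-1.6, -0.6, 9.4]
width: 0.397
gripper_force: 20.0
```

Emit:
drive_tool(commands=[[[0, 0, 0], [0, 0, -3], -1], [[0, 0, 0], [0, 0, -7], -1], [[0, 0, 0], [0, 0, -11], -1], [[0, 0, 0], [-2.6, -2.8, -14], -1], [[0, 0, 0], [-5.2, -5.6, -15], -1], [[0, 0, 0], [-7.8, -8.4, -15], -1], [[0, 0, 0], [-10.4, -11.2, -15], -1], [[0, 0, 0], [-10.4, -11.2, -15], -1], [[0, 0, 0], [-10.4, -11.2, -15], -1]])

```text
clock: 17.5
position: [0.4635, -0.0552, 0.1616]
ee_rot: [2.229, 2.211, -0.001]
force: [0.8, -0.1, -0.6]
width: 0.395
gripper_force: 20.0
```

```bash
cat > m.py <<'E'
from h import *
def ells(im,box,ths,lo=20,hi=400):
    x0,y0,x1,y1=box; g=cv2.cvtColor(im,cv2.COLOR_BGR2GRAY)[y0:y1,x0:x1]
    for th in ths:
      cs,_=cv2.findContours((g<th).astype(np.uint8),cv2.RETR_LIST,cv2.CHAIN_APPROX_NONE)
      for c in cs:
        if lo<len(c)<hi:
          e=cv2.fitEllipse(c); x,y,w,h=cv2.boundingRect(c); print(th,"ell",np.round(np.array(e[0])+[x0,y0],1),np.round(e[1],1),"box u",x+x0,x+x0+w,"v",y+y0,y+y0+h)
E
python3 - <<'E'
from m import *
o=readout.observe(); print(o["position"],o["force"],o["width"])
ci=cams.camera_info("wrist"); im=cams.get_image("wrist"); cv2.imwrite("pics/w8.png",im)
for n,p in dict(held=o["position"]+[0,0,.0215],pin=(.467,-.0585,.074),seat=(.467,-.0585,.012),fl=(.467,-.0585,.034)).items(): print(n,proj(ci,np.array(p)).round(1))
g=cv2.cvtColor(im,cv2.COLOR_BGR2GRAY)
print("col256",g[120:300:3,257]); 
for r in (250,260,270,280): print(r,g[r,205:305:2])
print("row180",g[185,190:320:2])
E
```

```text
[ 0.46346488 -0.05517769  0.16163794] [ 0.8192724  -0.13891464 -0.57087369] 0.3953932870132576
held [253.6 271.8]
pin [259.1 198.5]
seat [258.4 176.2]
fl [258.6 183.1]
col256 [168 167 160 163 163 165  59  63  62  62 122 146 140 142 127  95 149 140
  94  96  91  87  89  89 104 123 151 153 155  91  92  96  92  93  89  86
  89 110 124 121 120 119 211 232 232 193  89  93  93  94  92  89  90  92
  88  96  43  55  59  65]
250 [105 104 109  80  24  13  35  91 111 126 121 120 120 122 122 125 119 118
 111 230 240 234 232 232 232 231 232 233 232 234 234 237 206 102 113 117
 123 124 125 123 126 124 120 120  84  40  33  23  77 108]
260 [107 108  55  30  27  33 110 123 126 125 119 126 121 123  93  82  83  84
  86  89  94  87  95  91  90  88  89  85  92  88  87  94  84  87  82  81
  77  96 123 123 123 117 121 126 124 121  31  20  29  53]
270 [ 97  23  25  27  27  30 119 123 118 121 124 121 124 108  74  80  83  87
  84  92  91  89  93  94  94  88  92  94  91  91  93  87  88  88  87  88
  82  79 119 122 121 119 121 127 125 118  24  27  29  30]
280 [ 30  33  30  14  28  25  36 118 121 123 121 122 124 124 125 119  94  86
  90  89  86  91  85  92  88  89  87  85  95  90  89  91  91  85  85  91
 115 124 126 123 124 123 123 123 115  29  18  24  24  35]
row180 [178 175 174 176 175 173 176 179 179 174 173 173 174 174 175 162  63  70
  87  77 139 151 153 154 158 136 147 153 164  98  89  88  92  95  90  91
  93  85  84  59  76  81 141 151 153 137 157 159 158 152 146  60  78 171
 175 170 178 168 178 172 172 172 167 175 179]
```

Held sleeve's centre at pixel (256.5,269.5) is at about (0.4648,-0.0542), and the pin is at (0.4667,-0.0585). Shift tool x by -0.4 and y by +0.2 cm, then lower.

Emit:
drive_tool(commands=[[[0, 0, 0], [-0.4, 0.2, 2.5], -1], [[0, 0, 0], [-0.4, 0.2, 4.5], -1], [[0, 0, 0], [-0.4, 0.2, 6], -1], [[0, 0, 0], [-0.4, 0.2, 7], -1], [[0, 0, 0], [-0.4, 0.2, 8], -1], [[0, 0, 0], [-0.4, 0.2, 9], -1], [[0, 0, 0], [-0.4, 0.2, 10], -1], [[0, 0, 0], [-0.4, 0.2, 10.7], -1], [[0, 0, 0], [-0.4, 0.2, 11.2], -1], [[0, 0, 0], [-0.4, 0.2, 11.4], -1], [[0, 0, 0], [-0.4, 0.2, 11.4], -1]])

```text
clock: 18.47
position: [0.467, -0.0572, 0.0468]
ee_rot: [2.226, 2.216, -0.0]
force: [-0.1, -2.8, -2.5]
width: 0.395
gripper_force: 20.0
```

Emit:
drive_tool(commands=[[[0, 0, 0], [-0.15, 0, 0.1], -1], [[0, 0, 0], [-0.15, 0, 0.1], -1], [[0, 0, 0], [-0.15, 0, 0.1], 0], [[0, 0, 0], [-0.15, 0, 0.1], 0], [[0, 0, 0], [-0.15, 0, 0.1], 0], [[0, 0, 0], [-0.15, 0, 0.1], 0], [[0, 0, 0], [0, 0, -3], 0], [[0, 0, 0], [0, 0, -7], 1], [[0, 0, 0], [0, 0, -11], 1], [[0, 0, 0], [2, 3.5, -11.3], 1], [[0, 0, 0], [4, 7, -11.3], 1], [[0, 0, 0], [6, 10.5, -11.3], 1], [[0, 0, 0], [8, 14, -11.3], 1], [[0, 0, 0], [10, 17.5, -11.3], 1], [[0, 0, 0], [11.8, 20.8, -11.3], 1], [[0, 0, 0], [11.8, 20.8, -11.3], 1], [[0, 0, 0], [11.8, 20.8, -11.3], 1]])

```text
clock: 19.88
position: [0.676, 0.0622, 0.1586]
ee_rot: [-2.223, -2.218, -0.001]
force: [-0.4, -0.5, 0.4]
width: 1.0
gripper_force: 0.0
```

```bash
python3 - <<'E'
from m import *
o=readout.observe(); print(o["position"],o["force"],o["width"])
ci=cams.camera_info("wrist"); im=cams.get_image("wrist"); cv2.imwrite("pics/w9.png",im)
print("cap est",proj(ci,np.array((.676,.06,.026))), proj(ci,np.array((.676,.06,0))))
ells(im,(200,100,310,240),(90,110,130,150,165),30)
g=cv2.cvtColor(im,cv2.COLOR_BGR2GRAY); print(g[130:230:4,200:310:5])
t=cams.get_image("top"); cv2.imwrite("pics/top9.png",t); s=cams.get_image("scene"); cv2.imwrite("pics/scene9.png",s)
E
```

```text
[0.67600434 0.06221115 0.15861464] [-0.42358772 -0.49411771  0.44498133] 1.0003605154608501
cap est [254.85156345 180.71284678] [254.94922908 173.03120805]
90 ell [258.5 171.5] [20.7 28.7] box u 244 274 v 160 171
90 ell [255.1 107.7] [29.5 34.3] box u 237 275 v 100 124
110 ell [258.6 180.8] [32.1 32.5] box u 241 277 v 177 198
110 ell [258.6 179.8] [34.7 37.6] box u 242 276 v 159 175
110 ell [256.6 110.3] [24.6 37.1] box u 237 275 v 100 125
130 ell [259.4 181.5] [23.7 24.6] box u 245 273 v 169 196
130 ell [258.3 178.5] [36.1 39.7] box u 240 278 v 158 199
130 ell [255.3 110.4] [25.7 39.6] box u 237 275 v 100 125
150 ell [243.6 195. ] [ 67.7 126.1] box u 200 310 v 153 240
165 ell [267.7 236.8] [ 6.1 15. ] box u 259 275 v 233 240
[[138 136 138 136 140 142 139 139 135 137 134 134 138 135 136 137 140 135
  136 137 136 132]
 [139 139 138 136 136 139 137 137 140 139 139 137 134 137 137 140 137 136
  141 140 140 139]
 [149 150 149 150 152 153 151 151 149 154 152 148 153 147 150 150 144 139
  136 139 141 149]
 [137 138 138 141 135 138 142 137 136 137 138 142 140 139 135 138 139 142
  140 137 1
[... 1261 characters left out ...]
7 125 117 142 147 146 146 145
  148 145 142 147]
 [146 143 145 145 141 146 142 149 149 143 148 145 147 149 145 147 144 146
  141 143 140 142]
 [144 148 145 145 147 145 144 145 147 146 147 145 143 149 149 146 145 161
  180 207 209 206]
 [142 143 149 147 145 147 142 144 147 147 149 146 146 148 145 145 181 204
  206 204 203 202]
 [144 145 143 149 146 146 144 144 148 142 144 146 149 145 205 202 203 208
  205 202 204 205]
 [143 142 144 143 142 146 146 148 143 147 146 149 144 205 205 206 206 207
  203 206 203 205]
 [143 140 140 142 145 147 145 145 147 145 182 209 203 208 205 205 204 207
  205 203 203 201]
 [146 146 147 144 150 143 145 142 183 204 203 204 202 201 206 207 204 205
  202 204 207 206]]
```

The cap's top disc at (259.4,181.5) is at (0.680,0.059), grey, so not a look-alike. Grasping.

Emit:
drive_tool(commands=[[[0, 0, 0], [-0.3, 0.35, 4], 0.5], [[0, 0, 0], [-0.3, 0.35, 8], 0.5], [[0, 0, 0], [-0.3, 0.35, 11], 0.5], [[0, 0, 0], [-0.3, 0.35, 14], 0.3], [[0, 0, 0], [-0.3, 0.35, 14.9], 0.1], [[0, 0, 0], [-0.3, 0.35, 14.9], 0.1], [[0, 0, 0], [-0.3, 0.35, 14.9], -1], [[0, 0, 0], [-0.3, 0.35, 14.9], -1], [[0, 0, 0], [-0.3, 0.35, 14.9], -1], [[0, 0, 0], [-0.3, 0.35, 14.9], -1], [[0, 0, 0], [-0.3, 0.35, 14.9], -1], [[0, 0, 0], [-0.3, 0.35, 14.9], -1], [[0, 0, 0], [-0.3, 0.35, 14.9], -1]], newtons=20)

```text
clock: 21.12
position: [0.6799, 0.0573, 0.0128]
ee_rot: [2.225, 2.215, 0.003]
force: [-1.0, -0.5, 8.0]
width: 0.335
gripper_force: 20.0
```

```bash
python3 - <<'E'
from m import *
ci=cams.camera_info("top"); t=cv2.imread("pics/top9.png"); g=cv2.cvtColor(t,cv2.COLOR_BGR2GRAY)
# tall stack: flange disc/sleeve seen against the dark foot
u=proj(ci,np.array((.467,-.0585,.068))); print("sleeve top pred",u,"foot",proj(ci,np.array((.467,-.0585,.012))))
print(g[245:290:2,255:297:2])
E
```

```text
sleeve top pred [275.06393142 267.32499077] foot [274.22236546 265.59987202]
[[71 70 69 71 66 69 70 71 65 69 67 65 64 66 65 67 62 60 57 56 60]
 [73 70 71 73 72 73 68 70 66 68 67 67 64 66 59 65 65 62 62 56 55]
 [72 71 72 71 68 72 71 71 69 66 65 68 68 66 63 64 64 66 60 60 58]
 [69 73 70 71 70 70 73 71 72 69 67 68 67 69 65 62 62 64 61 57 59]
 [74 72 73 67 75 71 70 69 68 71 65 70 67 62 67 65 67 61 62 60 61]
 [74 71 73 71 73 71 69 71 71 68 68 69 66 64 64 65 63 63 64 63 64]
 [68 74 70 71 72 70 72 72 71 68 66 69 65 69 64 62 61 57 56 56 53]
 [73 72 70 71 72 67 70 73 73 72 70 69 71 68 62 64 46 46 47 40 39]
 [73 75 75 74 71 73 72 72 70 71 65 68 66 64 64 60 48 42 46 42 41]
 [73 73 72 71 71 72 72 72 58 51 56 51 49 46 52 43 44 41 43 47 38]
 [73 72 71 73 70 71 67 68 51 45 47 42 41 41 42 44 41 41 44 42 44]
 [71 73 71 54 51 52 52 49 42 43 43 45 47 42 43 38 46 39 46 45 38]
 [70 73 70 50 48 47 40 44 44 41 43 45 47 46 43 44 46 44 44 45 43]
 [54 54 49 49 45 47 44 43 43 42 42 44 44 42 40 45 43 42 44 44 44]
 [48 40 43 45 49 46 40 45 43 41 46 48 43 45 42 41 45 41 41 41 44]
 [49 46 49 48 48 50 41 50 46 47 47 42 50 46 42 39 40 45 42 42 43]
 [48 49 45 47 47 46 46 44 46 45 45 40 45 45 46 41 42 37 41 43 39]
 [49 48 45 48 50 46 41 41 43 44 42 45 49 58 63 56 45 44 39 38 40]
 [49 49 46 50 45 44 45 50 43 41 43 49 74 88 86 73 50 41 38 42 39]
 [46 46 48 45 47 43 45 48 40 43 40 61 79 80 67 63 49 40 42 39 38]
 [47 45 46 42 44 46 45 41 39 42 38 63 69 56 52 43 39 38 40 39 39]
 [48 47 42 48 41 40 43 37 41 43 40 47 48 43 39 41 41 41 39 34 37]
 [44 46 39 42 42 39 44 43 40 38 42 42 40 42 41 35 34 33 37 49 59]]
```

Emit:
drive_tool(commands=[[[0, 0, 0], [0, 0, -4], -1], [[0, 0, 0], [0, 0, -8], -1], [[0, 0, 0], [0, 0, -12], -1], [[0, 0, 0], [-1.9, -3.5, -15.5], -1], [[0, 0, 0], [-3.8, -7, -16], -1], [[0, 0, 0], [-5.7, -10.5, -16], -1], [[0, 0, 0], [-7.6, -14, -16], -1], [[0, 0, 0], [-9.5, -17.5, -16], -1], [[0, 0, 0], [-11.5, -21.3, -16], -1], [[0, 0, 0], [-11.5, -21.3, -16], -1], [[0, 0, 0], [-11.5, -21.3, -16], -1]])

```text
clock: 22.03
position: [0.4632, -0.0589, 0.1714]
ee_rot: [2.228, 2.213, -0.003]
force: [0.8, 0.3, -0.5]
width: 0.339
gripper_force: 20.0
```

```bash
python3 - <<'E'
from m import *
o=readout.observe(); print(o["position"],o["force"],o["width"])
ci=cams.camera_info("wrist"); im=cams.get_image("wrist"); cv2.imwrite("pics/w10.png",im)
for n,p in dict(heldtop=o["position"]+[0,0,.0132],pin=(.467,-.0585,.074),sleevetop=(.467,-.0585,.068),seat=(.467,-.0585,.012)).items(): print(n,proj(ci,np.array(p)).round(1))
g=cv2.GaussianBlur(cv2.cvtColor(im,cv2.COLOR_BGR2GRAY),(3,3),0)
np.set_printoptions(linewidth=250)
print(g[140:292:4,196:316:4])
E
```

```text
[ 0.46316541 -0.05888406  0.17144613] [ 0.82440408  0.30185864 -0.49125909] 0.33932585016873323
heldtop [253.7 262.5]
pin [259.5 189.7]
sleevetop [259.4 187.4]
seat [258.8 169.5]
[[165 164 166 ... 161 163 161]
 [166 167 165 ... 175 173 161]
 [167 167 168 ... 188 188 162]
 ...
 [ 74 103 102 ... 104 103 104]
 [ 68 103 105 ...  97 104 105]
 [ 44  48  45 ...  47  45  46]]
```

```bash
python3 - <<'E'
from m import *
im=cv2.imread("pics/w10.png")
g=cv2.GaussianBlur(cv2.cvtColor(im,cv2.COLOR_BGR2GRAY),(3,3),0)
print("     "+" ".join(f"{u:3d}" for u in range(208,308,4)))
for v in range(128,292,4): print(v," ".join(f"{x:3d}" for x in g[v,208:308:4]))
E
```

```text
208 212 216 220 224 228 232 236 240 244 248 252 256 260 264 268 272 276 280 284 288 292 296 300 304
128 165 162 164 163 164 164 165 164 164 164 163 163 162 163 162 161 163 161 163 164 164 162 163 163 163
132 166 166 161 165 164 165 163 164 164 166 151 128  99 102 126 147 165 162 175 177 177 175 162 162 162
136 166 166 165 166 165 165 163 165 129  75  78  63  64  65  65  61  62 120 162 160 162 162 161 162 162
140 165 161 165 165 166 165 167  87  64 140 145  62  64  62  62  63  65  64  73 159 161 160 162 163 161
144 164 180 189 189 189 177  72  61  65  77  94 106 122 130 133 106  76  61  63  62 183 181 190 176 175
148 163 177 190 191 192  99  63  64  65 119 142 138 140 138  75 125 143 124  67  73  94 182 189 189 188
152 191 188 190 191 152  73  76  71 131 141 138 139 130 125  97 137 141 139 136  81  72 161 190 189 189
156 189 189 188 188  94  75  72 127  91 132 131  99  92  92  92  93 117 137 157 153 107 109 190 188 188
160 189 189 189 189  78  76  88 141  89 117  87  90  91  91  90  92  89 108 163 173 151 171 186 189 188
164 190 190 190 182  71  73 150 156 134  87  89 116 141 142 142 
[... 2563 characters left out ...]
 120 121 124 122 122 121 124 122 119 122 121 120 114 106  42  22  24 102 103
268 103  91  27  20  26 113 110 121 122 123 123 119 123 121 119 120 123 124 109 105  22  24  20  90 105
272 103  70  23  22  46 157 102 122 120 125 122 119 122 123 120 119 121 121 102 216  48  22  28  67 104
276 103  42  25  20  52 128 136 112 137 140 137 138 137 140 138 136 139 109 177 232  90  23  26  39 104
280 104  28  24  23 103 152 135 118 101 125 133 130 129 134 132 119  97 112 234 230 144  23  26  28 104
284  99  28  24  16 128 123 123 127 150 152 122 104 115 112  97 165 177 165 158 232 187  22  24  24  97
288  46  46  43  44  54  56  53  48  57  53  54  55  49  47  47  48  53  55  65  65  61  45  43  45  47
```

The sleeve sits upright on the pin (top face at about (260,184.5), pin top at (258,190)). The held cap's rim centre at about (256.5,255.5) is at (0.4645,-0.0572). Shift slightly and lower.

Emit:
drive_tool(commands=[[[0, 0, 0], [-0.1, 0.25, 3], -1], [[0, 0, 0], [-0.1, 0.25, 5.5], -1], [[0, 0, 0], [-0.1, 0.25, 7], -1], [[0, 0, 0], [-0.1, 0.25, 7.8], -1], [[0, 0, 0], [-0.1, 0.25, 8.4], -1], [[0, 0, 0], [-0.1, 0.25, 8.7], -1], [[0, 0, 0], [-0.1, 0.25, 8.9], -1], [[0, 0, 0], [-0.1, 0.25, 8.9], -1]])

```text
clock: 22.75
position: [0.4684, -0.0578, 0.0821]
ee_rot: [2.225, 2.217, 0.001]
force: [-0.1, -0.3, -0.6]
width: 0.335
gripper_force: 20.0
```

Emit:
drive_tool(commands=[[[0, 0, 0], [0, 0, 0.1], -1], [[0, 0, 0], [0, 0, 0.15], -1], [[0, 0, 0], [0, 0, 0.15], -1], [[0, 0, 0], [0, 0, 0.15], 0], [[0, 0, 0], [0, 0, 0.15], 0], [[0, 0, 0], [0, 0, 0.15], 0], [[0, 0, 0], [0, 0, 0.15], 0], [[0, 0, 0], [0, 0, -3], 0], [[0, 0, 0], [0, 0, -6], 0.5], [[0, 0, 0], [0, 0, -10], 1], [[0, 0, 0], [0, 0, -12], 1], [[0, 0, 0], [0, 0, -12], 1], [[0, 0, 0], [0, 0, -12], 1]])

```text
clock: 23.83
position: [0.4684, -0.0582, 0.2028]
ee_rot: [2.225, 2.215, 0.002]
force: [-0.3, -0.0, 0.2]
width: 0.812
gripper_force: 0.0
```

```bash
python3 - <<'E'
from m import *
o=readout.observe(); print(o["position"],o["force"],o["width"])
ci=cams.camera_info("wrist"); im=cams.get_image("wrist"); cv2.imwrite("pics/w11.png",im)
for z in (.094,.090,.068): print(z,proj(ci,np.array((.467,-.0585,z))).round(1))
for z in (.012,.054): print("short",z,proj(ci,np.array((.6825,-.041,z))).round(1))
g=cv2.GaussianBlur(cv2.cvtColor(im,cv2.COLOR_BGR2GRAY),(3,3),0)
print("     "+" ".join(f"{u:3d}" for u in range(212,308,4)))
for v in range(136,236,4): print(v," ".join(f"{x:3d}" for x in g[v,212:308:4]))
s=cams.get_image("scene"); cv2.imwrite("pics/scene11.png",s); sc=cams.camera_info("scene")
gs=cv2.cvtColor(s,cv2.COLOR_BGR2GRAY)
for n,p in dict(captop=(.467,-.0585,.094),capbot=(.467,-.0585,.068),sleevebot=(.467,-.0585,.034),seat=(.467,-.0585,.012)).items(): print(n,proj(sc,np.array(p)).round(1))
print("     "+" ".join(f"{u:3d}" for u in range(204,254,2)))
for v in range(190,270,3): print(v," ".join(f"{x:3d}" for x in gs[v,204:254:2]))
E
```

```text
[ 0.46843548 -0.05820185  0.20284671] [-0.27782652 -0.04699407  0.21812896] 0.8118665685212525
0.094 [252.5 186.4]
0.09 [252.5 185. ]
0.068 [252.7 177.6]
short 0.012 [460.3 145.8]
short 0.054 [485.7 154.4]
     212 216 220 224 228 232 236 240 244 248 252 256 260 264 268 272 276 280 284 288 292 296 300 304
136 169 168 169 169 154  81  55 126 120  55  53  56  57  67  56  58 138 143 141 143 155 168 165 143
140 168 167 169 159  70  64  55  66  89 118 124 123 117  94  59  56  53 160 161 168 166 166 168 167
144 167 167 170 110  66  56  71 123 124 123 122  91  76 134 133  77  63  77 166 167 165 167 167 166
148 166 167 154  63  66  77 122 124 121 107  92  87 107 121 145 154  91  62 129 167 167 168 167 167
152 168 167 116  67  61 120  52 110  79  79  80  80  80  79 121 152 147 139 125 168 167 167 166 166
156 167 168  75  66 102 137 118  78  84 112 122 124 107  85  75 144 132 136 101 167 165 167 167 167
160 167 168  66  64 132 135  94 103 126 113 101  86  99 121 102 101  74 145  62 160 164 165 165 167
164 162 153  66  59 130 137  91 126  88  85  83  94  86  79 108 103 147 153  64 162 165 166 1
[... 4004 characters left out ...]
 108  92  91  89  94  97  97  96  94  89  90  97  96 115  98  51  44 125 126
253 140  54  51  46  75  96  99  86  36  87  98  97  97  99  98  49  56 127 146  92 110 148 146 145 147
256 127  47  48  49  44  68  87  96 100 103 103 100 100 103 108 121 104 115 144 145 144 147 148 149 150
259 126  61  40  45  44  46  67  72  79  91  92  92  97  88  94 131 144 146 145 147 148 150 150 152 153
262 135 115  58  40  40  46  74  56  47  43  43  38  99 145 144 146 147 148 151 153 154 154 154 155 157
265 133 135 138  82  37  40  40  41  40  52 132 146 146 147 148 149 151 153 154 156 155 154 154 155 154
268 127 120 120 122 123 116  71  97 144 148 147 148 150 150 150 152 151 152 152 153 154 154 154 155 156
```

The checks agree with a seated, upright stack: the cap rim is at (255.5,185.5) where (252,185) is expected, the stack edges are vertical in the scene view, and the vial has not moved. Signing off.

```bash
python3 -c "
from cell import job
print(job.sign_off())"
```

```text
the job is handed in; nothing more can be done
None
```

The job is handed in at about 24 s on the robot's clock: flange, sleeve and cap are stacked on the tall pin, sprocket and collar on the short pin, and the vial and stamp were standing where they began when last seen. The cap and sleeve placements were confirmed only from pixel values, since I had used up the picture views, and sign-off returned no verdict.

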